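# Oil and seat the knurled filter collar

### The job

The filter collar on the studio's fume box has been left sitting up on its hidden pins. First give it a short shot of release oil: press the white nozzle cap of the spray can beside it right down and let it spring back up. Then turn the knurled collar, without pulling it off its spigot and leaving everything else on the bench where it is, until its hidden keyways drop over the pins, push it fully home against its spring, and finish while still holding it pushed home with the gripper.

Things in the scene. Friction and masses are not known exactly. Their poses are not given: they have to be found in the camera images.
- housing: Fume filter box, fixed, grey painted steel, 170 x 170 mm, 70 mm tall, louvres on its front (-x) and a pipe stub 52 mm wide sticking 20 mm out of its back. Origin: centre of its underside, z up. On the centre of its top stand a round boss (74 mm across, 10 mm high) and the upright spigot that the collar sits over.
- seat (a point): Fixed point on the box: centre of the top face of the boss, 80 mm above the bench, on the collar's axis. The collar's underside rests here when it is fully home.
- collar: Loose knurled aluminium sleeve with a closed, meshed top, 54 mm across, 60 mm tall, 0.14 to 0.28 kg, axis (z) upright, sitting over the spigot. Origin: centre of its underside. Inside: three hidden keyways 120 degrees apart. At the start it rests on three hidden radial pins, also 120 degrees apart; aligned to about 0.08 rad, it can drop over them.
- collar_top (a point): Centre of the collar's top face: 74 mm above seat at the start, 60 mm when fully home. The pins' angle is neither seen nor told (nor do any axes tell it): the keyways start 0.4 to 1.4 rad from the pins clockwise from above, or the rest of 120 degrees the other way; either way works.
- seal (a joint): Sprung seal ring hidden in the collar, around the spigot: m pressed down, 0 free, 0.007 with the collar home. Once aligned the collar drops 7 mm freely onto it, then 7 mm more against its spring (4 N rising to 10 N; the collar's own 2 N or so is not enough) until the underside stands on the boss. Let go, it lifts the collar again.
- nozzle_top (a point): Centre of the flat top of the spray can's nozzle cap, 160 mm above the bench. The cap is a white cylinder 26 mm across and 20 mm tall on a fixed aluminium spray can (52 mm across, 134 mm tall, round foot 84 mm across) about 175 mm from the collar's axis, left (+y) of the box; its small black jet points at the collar.
- nozzle (a joint): How far the nozzle cap is pressed down, in m: 0 up, 0.005 fully down. Sprung: 2 N to start, 6 N fully down; it comes back up when let go.
- brayer: Bystander: ink roller, black roller 42 mm across and 100 mm long along its y, dark handle along +x, about 150 mm long overall, 42 mm high, lying on the bench to the right of the box. Origin on the bench, 30 mm from the roller axis towards the handle.
- ink_tin: Bystander: round closed ink tin, 84 mm across, 75 mm tall, standing beyond the box. Origin at the centre of its underside.
- brush_pot: Bystander: white ceramic pot 72 mm across, 85 mm tall, with brushes up to 150 mm high, standing beyond the box. Origin at the centre of its underside.
- palette_knife: Bystander: spatula-like ink knife 200 mm long, lying flat on the bench at the left. Origin near its middle.

How it is judged (in metres and radians):
On the way, in this order (a step that is already met when the one before it is completed fails the run):
1. the nozzle cap is pressed right down (at least 4 of its 5 mm) (value of joint nozzle above 0.004 m), for 0.1 s.
2. the nozzle cap is let go and has sprung back up (value of joint nozzle below 0.0012 m), for 0.1 s.
3. the collar's keyways have dropped over the pins (its top less than 70 mm above the seat) (z of collar_top in the frame of seat below 0.07 m), for 0.1 s.
At the end, for the whole second after the job is handed in: Through the last second the collar is pushed home: its top within 2.2 mm of fully home (60 mm above the seat), upright and on the spigot's axis, the seal ring pressed at least 4.5 mm, the gripper still pressing or gripping it with more than 2 N, and the nozzle cap back up (z of collar_top in the frame of seat below 0.0622 m and value of joint seal above 0.0045 m and horizontal distance between collar_top and seat below 0.005 m and angle between collar_top's own z axis and vertical below 0.08 rad and contact force between any of the fingers, the arm and collar above 2 N and value of joint nozzle below 0.0012 m); the arm keeps its last pose, push and grip.
It fails at once if the collar is pulled up off its spigot (more than 12 mm above where it started) (z of collar_top in the frame of seat above 0.086 m).
It fails at once if the brayer is moved by more than 30 mm (distance of brayer from where it was at the start of the episode above 0.03 m).
It fails at once if the ink tin is moved by more than 30 mm (distance of ink_tin from where it was at the start of the episode above 0.03 m).
It fails at once if the brush pot is moved by more than 30 mm (distance of brush_pot from where it was at the start of the episode above 0.03 m).
It fails at once if the palette knife is moved by more than 30 mm (distance of palette_knife from where it was at the start of the episode above 0.03 m).
It also fails if it takes over 64 s, if anything falls off the work surface, if the arm or the gripper's body presses on something with over 40 N, if the wrist force passes 120 N, or if a joint passes its speed limit or range.

### The arm

A 6-joint arm with a two-finger parallel gripper is mounted at the origin on the work surface. World frame = base frame: x ahead of the robot, y to its left, z up, the work surface at z = 0. Lengths are in m, angles in degrees, forces in N, time in s.
With the tool pointing down it reaches from about 0.25 to 0.725 m from the base axis. Payload 9.7 kg.
Tool frame: the origin (TCP) lies midway between the tips of the shut fingers; the grasp point (between the pads) lies 19 mm behind it; z points along the fingers, y is the line along which they close (so a half turn about z gives the same grasp; the last joint's range is limited). The gripper opens to 85 mm and grips with 20 to 120 N. Pads are 22 mm wide; open, the fingers measure 114 mm over their backs; the gripper's body (76 mm by 85 mm) begins 54 mm behind the grasp point. The pads swing forward as they close: fully open they stand 13 mm farther back than shut.
Start: joints at [73.167, 4.979, 10.078, 95.1, 0, 90], TCP at [0.159, 0.526, 0.207] pointing down, gripper open.
Joint ranges: [-179.16, 179.16], [-48.56, 103.87], [-65.8, 70.77], [-126.05, 130.52], [-82.76, 87.17], [-180, 180]. Speed limits (degrees/s): [127.2, 127.2, 147.25, 180, 180, 180].

### API

Orientations are given as [roll, pitch, yaw] about the fixed x, y, z axes, in that order (R = Rz(yaw) Ry(pitch) Rx(roll)).
In Python, from workcell import bot gives the robot as it stands.
- The arm moves only by the shell command python3 -m crank 'ROWS' [FORCE]. ROWS is JSON, a list of rows, each an object with "gripper": the finger opening in mm, from 0 to 85.4; "travel": the shift along the tool's x, y, z in mm, a list of three; "twist": the turn, a rotation vector about the tool's x, y, z in rad, a list of three. In form: [{"gripper": gripper, "travel": [tx, ty, tz], "twist": [rx, ry, rz]}, ...]. A call has 1 to 12 rows; each row shifts and turns the commanded pose from where the row before left it, along the tool's axes as they then stand; what a row does not reach is not made up. A row lasts 1/8 s, in which the tool goes at most 62.5 mm and 10.7 degrees, less where a joint would pass 70% of its speed; a pose out of reach is approached as far as the arm can. A call is refused whole if a number of a shift passes 62.5 or a number of a turn 0.188, either way. A call with a gripper value outside its range is refused whole. The fingers move at their own pace and stop on an object; FORCE is the grip in N (left out, the last holds). Time passes only in rows, so rows that do not move let the fingers close. It gives the time, the measured TCP pose, the force, the opening and the grip force at its end, in the units of the state.
- bot.get_obs(): the state, without advancing time (a new reading comes with each control period).
- bot.camera(name): name is "scene" or "side" or "wrist"; returns the picture (420x560x3 uint8, red, green, blue); there is no depth.
- bot.calibration(name): a dict with "vfov" (degrees; the focal length in pixels is half the picture's height over the tangent of half this angle, whatever the lens; pixels are square), "cx", "cy" (the principal point, pixels), "camera_from_world" (4x4, takes a point from world to camera coordinates). Camera axes: x right, y down, z forward; pixel columns grow to the right and rows downward; lengths in m; the calibration is good to about 2 mm. A picture is of the moment at which its call begins: read the wrist's pose just before it. calibration takes no time and is no camera call; for the wrist camera it gives the pose at the moment of the call.
- bot.job_done(): hands the job in; it is judged then, once.
The state is a dict: "time": time; "q": joint angles; "qd": joint speeds; "joint_efforts": joint torques, N m; "ee_pos": TCP position; "tcp_rot": TCP orientation; "wrist_force": force on the tool from outside, world axes, zero at the start; "torque": the same for the moment, N m; "opening": finger opening in m; "grasp_force": force on a finger pad.
Only numpy, scipy, OpenCV 4.12 (cv2) and the standard library are available. Lean on these libraries where they do the work, as an engineer would, in place of code of your own. Each camera call takes 0.05 s, during which the arm holds its last target. There are 200 camera calls.

## Working session

There is one attempt and no reset: what is moved stays moved. The work goes in short steps, Python scripts to look and compute and a shell command to move; the robot and the scene stay as the last step left them, time stands still between calls to the robot, and variables do not carry over. Pictures are saved under pics/ and viewed, at most 10 in all, crops included, and the job is handed in when it is done.

```bash
mkdir -p pics; python3 - <<'E'
from workcell import bot
import cv2
for n in ["scene","side"]:
    im=bot.camera(n); cv2.imwrite(f"pics/{n}0.png",im[:,:,::-1]); c=bot.calibration(n); print(n,c)
print(bot.get_obs())
E
```

```text
scene {'vfov': 53.300539356210294, 'cx': 272.0567724424911, 'cy': 211.2769163980805, 'camera_from_world': array([[-0.7161504 ,  0.69779131, -0.01469342,  0.430591  ],
       [ 0.5715844 ,  0.5742818 , -0.58608163, -0.28740995],
       [-0.40052451, -0.42812112, -0.81011877,  1.48987231],
       [ 0.        ,  0.        ,  0.        ,  1.        ]])}
side {'vfov': 48.277123401820276, 'cx': 275.6114875697003, 'cy': 206.23969678016635, 'camera_from_world': array([[ 0.75320954, -0.65776815, -0.00405546, -0.4757518 ],
       [-0.49353661, -0.56105085, -0.66456269,  0.3988666 ],
       [ 0.43485285,  0.50255647, -0.74722151,  0.98206999],
       [ 0.        ,  0.        ,  0.        ,  1.        ]])}
{'time': 0.1, 'q': array([7.31650132e+01, 5.00855607e+00, 1.00379345e+01, 9.51017444e+01,
       6.76761545e-05, 8.99988627e+01]), 'qd': array([-0.05677216, -0.13996319,  0.14795762, -0.01358911, -0.00243168,
        0.05577907]), 'joint_efforts': array([ 4.50690486e-04, -5.21563482e+01,  4.65653300e+01,  1.59575668e-02,
        3.46161210e-05, -9.54027854e-06]), 'ee_pos': array([0.15921394, 0.52618185, 0.20683869]), 'tcp_rot': array([-1.79927634e+02, -6.91125457e-05,  1.63166150e+02]), 'wrist_force': array([-0.38201159,  0.02587196, -0.03125459]), 'torque': array([-0.01705036, -0.00958872, -0.02686947]), 'grasp_force': 0.0, 'opening': 0.08565754448825862}
```

View pics/scene0.png

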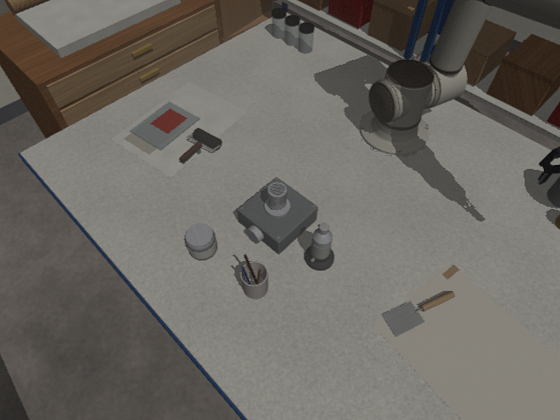

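View pics/side0.png

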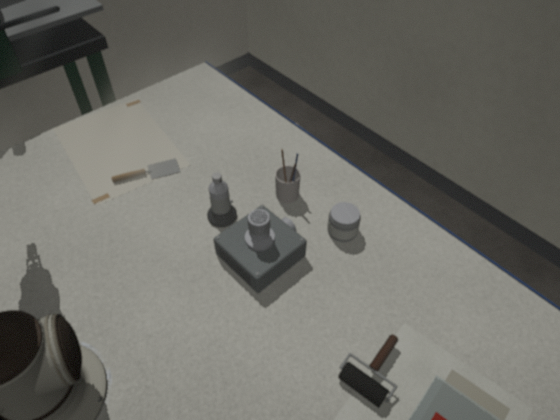

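The scene view shows the collar top near (277,188) and the nozzle cap top near (324,228). In the side view they are near (259,216) and (216,176). I'll enlarge both for exact pixels.

```bash
cat > h.py <<'E'
import numpy as np
from workcell import bot
def ray(c,u,v):
    f=210/np.tan(np.radians(c['vfov']/2)); T=c['camera_from_world']
    R=T[:3,:3]; o=-R.T@T[:3,3]; d=R.T@np.array([(u-c['cx'])/f,(v-c['cy'])/f,1]); return o,d
def atz(c,u,v,z):
    o,d=ray(c,u,v); return o+d*(z-o[2])/d[2]
def proj(c,p):
    f=210/np.tan(np.radians(c['vfov']/2)); q=c['camera_from_world']@np.r_[p,1]
    return f*q[0]/q[2]+c['cx'],f*q[1]/q[2]+c['cy']
E
python3 - <<'E'
from h import *
import cv2
a=cv2.imread("pics/scene0.png")[170:250,250:350]; b=cv2.imread("pics/side0.png")[160:240,190:290]
cv2.imwrite("pics/crop.png",np.hstack([cv2.resize(i,None,fx=4,fy=4,interpolation=2) for i in (a,b)]))
s=bot.calibration("scene"); d=bot.calibration("side")
print(atz(s,277,186,.154),atz(d,259,215,.154),atz(s,324,228,.16),atz(d,216,176,.16))
E
```

```text
[ 0.55949116 -0.02015943  0.154     ] [ 0.5709069  -0.01067271  0.154     ] [0.57515579 0.16501583 0.16      ] [0.56918886 0.15748744 0.16      ]
```

View pics/crop.png

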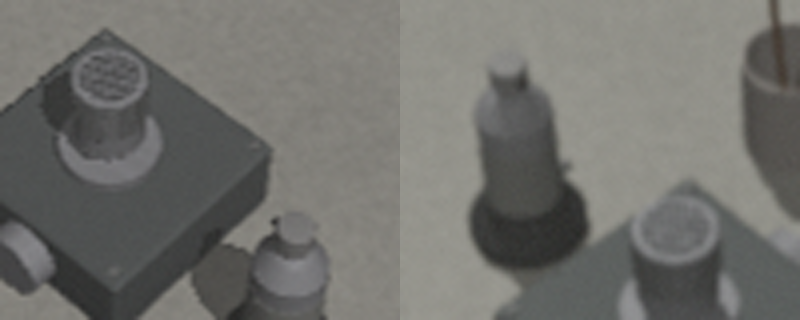

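In the enlarged views, the scene gives collar top (277.2,189.4) and nozzle top (324.5,225.2). The side gives (258.8,217.3) and (217,175.3).

```bash
python3 - <<'E'
from h import *
s=bot.calibration("scene"); d=bot.calibration("side")
print(atz(s,277.2,189.4,.154),atz(d,258.8,217.3,.154),atz(s,324.5,225.2,.16),atz(d,217,175.3,.16))
o=bot.get_obs(); c=bot.calibration("wrist"); T=np.linalg.inv(c['camera_from_world']); print(T)
from scipy.spatial.transform import Rotation as R
print(R.from_euler('xyz',o['tcp_rot'],degrees=True).as_matrix())
E
```

```text
[ 0.56752573 -0.01124988  0.154     ] [ 0.56598225 -0.0158505   0.154     ] [0.5678541  0.16022921 0.16      ] [0.57259834 0.15785028 0.16      ]
[[ 0.28986285  0.91390032  0.28419311  0.08655424]
 [ 0.95706719 -0.27635885 -0.08745386  0.54769887]
 [-0.00138482  0.29734153 -0.95477018  0.37275039]
 [ 0.          0.          0.          1.        ]]
[[-9.57148575e-01  2.89597085e-01 -3.66922714e-04]
 [ 2.89597318e-01  9.57147812e-01 -1.20855164e-03]
 [ 1.20624148e-06 -1.26302331e-03 -9.99999202e-01]]
```

```bash
python3 -m crank '[{"gripper":0,"travel":[-30,-13,-6],"twist":[0,0,0]},{"gripper":0,"travel":[-50,-23,-4],"twist":[0,0,0]},{"gripper":0,"travel":[-50,-23,-4],"twist":[0,0,0]},{"gripper":0,"travel":[-50,-23,0],"twist":[0,0,0]},{"gripper":0,"travel":[-50,-23,0],"twist":[0,0,0]},{"gripper":0,"travel":[-50,-23,0],"twist":[0,0,0]},{"gripper":0,"travel":[-50,-23,0],"twist":[0,0,0]},{"gripper":0,"travel":[-50,-23,0],"twist":[0,0,0]},{"gripper":0,"travel":[-50,-23,0],"twist":[0,0,0]},{"gripper":0,"travel":[-40,-20,0],"twist":[0,0,0]},{"gripper":0,"travel":[-30,-15,0],"twist":[0,0,0]},{"gripper":0,"travel":[0,0,0],"twist":[0,0,0]}]' 40
python3 - <<'E'
from h import *
import cv2
c=bot.calibration("wrist"); o=bot.get_obs(); im=bot.camera("wrist"); cv2.imwrite("pics/w1.png",im[:,:,::-1])
np.save("w1.npy",c['camera_from_world']); print(o['q'],o['ee_pos'],o['tcp_rot'],o['wrist_force'],c['vfov'],c['cx'],c['cy'])
print(proj(c,[.57,.159,.16]),proj(c,[.567,-.0135,.154]),proj(c,o['ee_pos']))
E
```

```text
time: 1.6
ee_pos: [0.5717, 0.1579, 0.2203]
tcp_rot: [-179.9, -0.1, 163.0]
wrist_force: [-0.5, 1.0, 0.1]
opening: 0.0002
grasp_force: 0.0
[ 1.54475758e+01  1.15118453e+01  1.88116256e+01  9.73983969e+01
 -1.00859255e-02  3.24396864e+01] [0.57165755 0.15791513 0.22027627] [-1.79938589e+02 -7.78178253e-02  1.63007856e+02] [-0.53660158  0.99114887  0.11061379] 62.52716019454234 278.3074159229589 205.57292009913226
(np.float64(280.31317001342444), np.float64(210.414094375514)) (np.float64(57.80560932788302), np.float64(268.53347177729205)) (np.float64(279.7413691005281), np.float64(249.53026174813783))
```

View pics/w1.png

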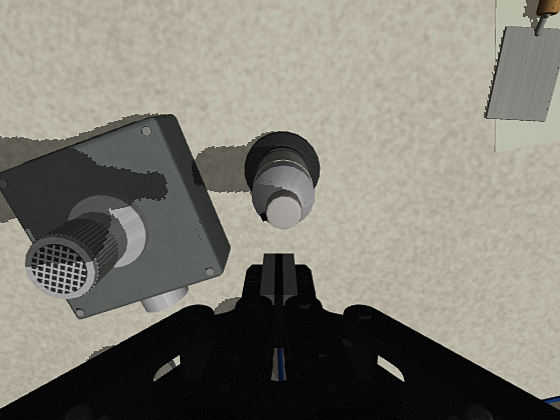

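The cap top is centred at about (285,210), directly ahead of the shut fingertips, which are near (279,255). The collar top is centred at about (60,270).

```bash
python3 - <<'E'
from h import *
from scipy.spatial.transform import Rotation as R
c=bot.calibration("wrist"); o=bot.get_obs(); M=R.from_euler('xyz',o['tcp_rot'],degrees=True).as_matrix()
for p in (atz(c,285,210,.16),atz(c,60,270,.154)): print(p, 1000*M.T@(p-o['ee_pos']))
E
```

```text
[0.56996161 0.16315894 0.16      ] [ 2.00823624  3.86735977 60.64078221]
[ 0.56804286 -0.01173637  0.154     ] [ -47.11050992 -163.99809796   66.68953788]
```

```bash
python3 -m crank '[{"gripper":0,"travel":[2,4,15],"twist":[0,0,0]},{"gripper":0,"travel":[0,0,25],"twist":[0,0,0]},{"gripper":0,"travel":[0,0,14],"twist":[0,0,0]},{"gripper":0,"travel":[0,0,4],"twist":[0,0,0]},{"gripper":0,"travel":[0,0,3],"twist":[0,0,0]},{"gripper":0,"travel":[0,0,3],"twist":[0,0,0]},{"gripper":0,"travel":[0,0,1],"twist":[0,0,0]},{"gripper":0,"travel":[0,0,0],"twist":[0,0,0]}]'
```

```text
time: 2.65
ee_pos: [0.57, 0.164, 0.1567]
tcp_rot: [180.0, 0.0, 163.2]
wrist_force: [-0.8, -0.0, -0.2]
opening: -0.0003
grasp_force: 0.0
```

```bash
python3 -m crank '[{"gripper":0,"travel":[0,0,1],"twist":[0,0,0]},{"gripper":0,"travel":[0,0,1],"twist":[0,0,0]},{"gripper":0,"travel":[0,0,1],"twist":[0,0,0]},{"gripper":0,"travel":[0,0,0],"twist":[0,0,0]}]'
python3 - <<'E'
from h import *
import cv2
o=bot.get_obs(); print(o['ee_pos'],o['wrist_force'])
s=bot.camera("scene")[185:275,270:370]; w=bot.camera("side")[130:220,170:270]
cv2.imwrite("pics/n2.png",np.hstack([cv2.resize(i,None,fx=4,fy=4,interpolation=2) for i in (s,w)])[:,:,::-1])
E
```

```text
time: 3.15
ee_pos: [0.5699, 0.1639, 0.1534]
tcp_rot: [-180.0, -0.0, 163.2]
wrist_force: [0.3, 0.3, -0.4]
opening: -0.0003
grasp_force: 0.0
[0.56986183 0.16394284 0.15335691] [ 0.27010231  0.27674235 -0.38097178]
```

View pics/n2.png

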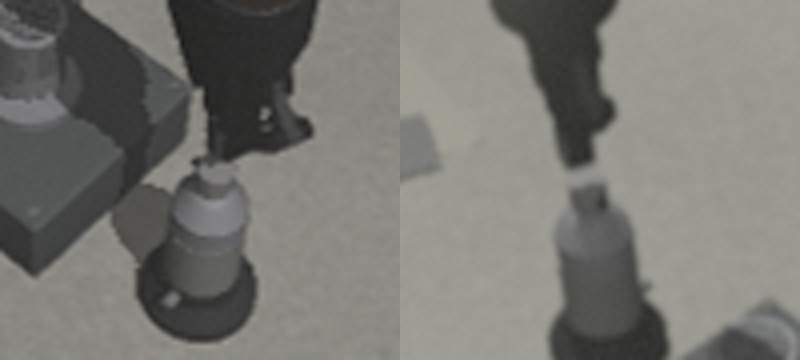

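The picture shows the fingertips at the cap but leaves it unclear whether they touch. I'll check by projecting the TCP.

```bash
python3 - <<'E'
from h import *
import cv2
o=bot.get_obs(); p=o['ee_pos']
for n,(u0,v0) in dict(scene=(270,185),side=(170,130)).items():
    c=bot.calibration(n); u,v=proj(c,p); print(n,u,v,(u-u0)*4,(v-v0)*4)
w=bot.camera("wrist"); cv2.imwrite("pics/w3.png",cv2.resize(w[150:300,180:380],None,fx=4,fy=4,interpolation=2)[:,:,::-1])
c=bot.calibration("wrist");print(proj(c,p),proj(c,[.57,.1632,.16]))
E
```

```text
scene 324.85649729027256 227.96252864155628 219.42598916109023 171.8501145662251
side 214.9622146121552 176.33846865732673 179.84885844862083 185.35387462930692
(np.float64(279.69787651133754), np.float64(249.50828108781545)) (np.float64(278.29665720950806), np.float64(255.4981821348712))
```

View pics/w3.png

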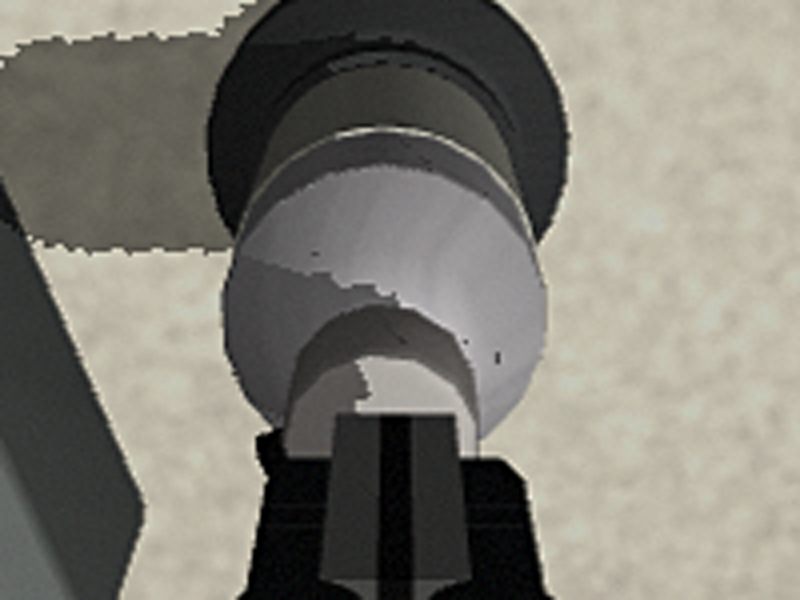

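The fingertips overlap the middle of the cap in plan, but no force has registered yet. I'll keep lowering in small steps.

```bash
python3 -m crank '[{"gripper":0,"travel":[-2,0,1],"twist":[0,0,0]},{"gripper":0,"travel":[0,0,1],"twist":[0,0,0]},{"gripper":0,"travel":[0,0,0],"twist":[0,0,0]}]';python3 -m crank '[{"gripper":0,"travel":[0,0,1],"twist":[0,0,0]},{"gripper":0,"travel":[0,0,1],"twist":[0,0,0]},{"gripper":0,"travel":[0,0,0],"twist":[0,0,0]}]'
```

```text
time: 3.68
ee_pos: [0.5718, 0.1634, 0.1513]
tcp_rot: [-180.0, -0.0, 163.2]
wrist_force: [-0.1, 0.1, -0.6]
opening: 0.0003
grasp_force: 0.0
time: 4.05
ee_pos: [0.5717, 0.1634, 0.1494]
tcp_rot: [-180.0, -0.0, 163.2]
wrist_force: [0.8, -0.2, -0.6]
opening: -0.0001
grasp_force: 0.0
```

```bash
python3 - <<'E'
from h import *
import cv2
o=bot.get_obs(); p=o['ee_pos']; print(o['joint_efforts'])
for n,(u0,v0) in dict(scene=(270,185),side=(170,130)).items():
    c=bot.calibration(n); u,v=proj(c,p); print(n,(u-u0)*4,(v-v0)*4)
s=bot.camera("scene")[185:275,270:370]; w=bot.camera("side")[130:220,170:270]
cv2.imwrite("pics/n4.png",np.hstack([cv2.resize(i,None,fx=4,fy=4,interpolation=2) for i in (s,w)])[:,:,::-1])
E
```

```text
[-5.44312017e-03 -5.83999586e+01  4.69482100e+01 -2.46214494e-02
 -3.88109838e-04  7.55943915e-05]
scene 216.21924492965377 176.5909869795571
side 183.40012265502082 189.11320136412598
```

View pics/n4.png

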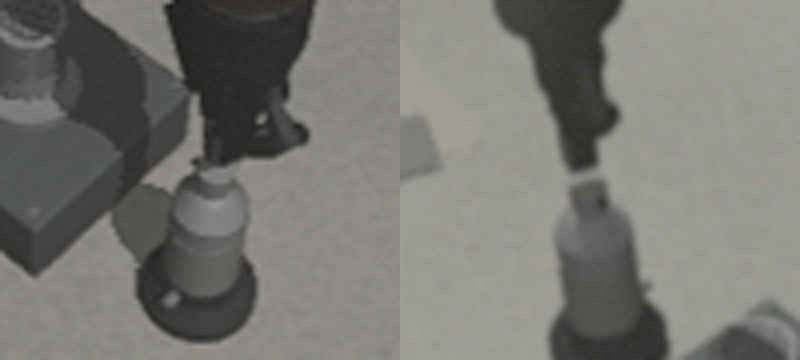

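The fingertip shows about 4 px (roughly 5 mm) above the projected TCP, so the real contact comes lower than the pose reading suggests. I'll carry on down.

```bash
M='' ; python3 -m crank '[{"gripper":0,"travel":[0,0,1],"twist":[0,0,0]},{"gripper":0,"travel":[0,0,1],"twist":[0,0,0]},{"gripper":0,"travel":[0,0,0],"twist":[0,0,0]}]';python3 -m crank '[{"gripper":0,"travel":[0,0,1],"twist":[0,0,0]},{"gripper":0,"travel":[0,0,1],"twist":[0,0,0]},{"gripper":0,"travel":[0,0,0],"twist":[0,0,0]}]'
```

```text
time: 4.53
ee_pos: [0.5718, 0.1634, 0.1473]
tcp_rot: [-180.0, -0.0, 163.2]
wrist_force: [0.5, 0.2, 0.5]
opening: -0.0002
grasp_force: 0.0
time: 4.9
ee_pos: [0.5718, 0.1634, 0.1454]
tcp_rot: [-180.0, -0.0, 163.2]
wrist_force: [0.4, 0.4, 0.4]
opening: -0.0001
grasp_force: 0.0
```

```bash
for i in 1; do python3 -m crank '[{"gripper":0,"travel":[0,0,1],"twist":[0,0,0]},{"gripper":0,"travel":[0,0,1],"twist":[0,0,0]},{"gripper":0,"travel":[0,0,0],"twist":[0,0,0]}]'; done
python3 - <<'E'
from h import *
import cv2
o=bot.get_obs(); p=o['ee_pos']; 
for n,(u0,v0) in dict(scene=(295,205),side=(190,150)).items():
    c=bot.calibration(n); u,v=proj(c,p); print(n,(u-u0)*8,(v-v0)*8)
c=bot.calibration("wrist"); print(proj(c,p))
im=[bot.camera(n) for n in("scene","side","wrist")]; np.save("im5.npy",im)
t=[cv2.resize(im[0][205:255,295:345],None,fx=5.2,fy=5.2,interpolation=1),cv2.resize(im[1][150:200,190:240],None,fx=5.2,fy=5.2,interpolation=1),cv2.resize(im[2][215:285,245:315],(260,260))]
cv2.imwrite("pics/n5.png",np.hstack(t)[:,:,::-1])
E
```

```text
time: 5.28
ee_pos: [0.5718, 0.1634, 0.1433]
tcp_rot: [-180.0, -0.0, 163.2]
wrist_force: [0.3, 0.6, -1.0]
opening: 0.0
grasp_force: 0.0
scene 230.75760280875602 203.48771555040162
side 208.72563686457033 231.50179105028928
(np.float64(279.6628711131385), np.float64(249.53638541013677))
```

View pics/n5.png

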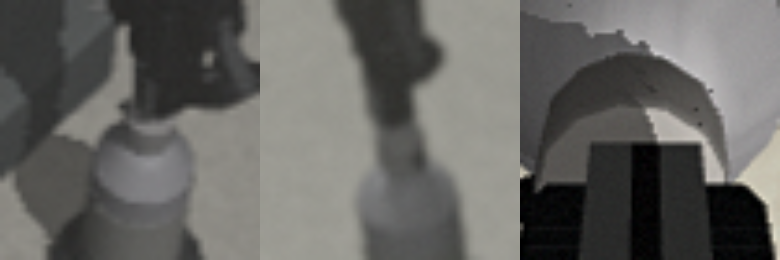

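The cap's apparent size in the wrist view (about 50 px) puts its top right at the fingertips now. So the fingertips sit roughly 10 mm higher than the pose reading, and I'll keep going down until I feel force.

```bash
for i in 1; do python3 -m crank '[{"gripper":0,"travel":[0,0,1],"twist":[0,0,0]},{"gripper":0,"travel":[0,0,1],"twist":[0,0,0]},{"gripper":0,"travel":[0,0,0],"twist":[0,0,0]}]';python3 -m crank '[{"gripper":0,"travel":[0,0,1],"twist":[0,0,0]},{"gripper":0,"travel":[0,0,1],"twist":[0,0,0]},{"gripper":0,"travel":[0,0,0],"twist":[0,0,0]}]'; done
```

```text
time: 5.8
ee_pos: [0.5718, 0.1634, 0.1413]
tcp_rot: [-180.0, -0.0, 163.2]
wrist_force: [0.7, -0.6, -0.3]
opening: -0.0002
grasp_force: 0.0
time: 6.18
ee_pos: [0.5718, 0.1634, 0.1394]
tcp_rot: [-180.0, -0.0, 163.2]
wrist_force: [-0.5, 0.5, 0.1]
opening: -0.0001
grasp_force: 0.0
```

```bash
for i in 1; do python3 -m crank '[{"gripper":0,"travel":[0,0,1],"twist":[0,0,0]},{"gripper":0,"travel":[0,0,1],"twist":[0,0,0]},{"gripper":0,"travel":[0,0,0],"twist":[0,0,0]}]';python3 -m crank '[{"gripper":0,"travel":[0,0,1],"twist":[0,0,0]},{"gripper":0,"travel":[0,0,1],"twist":[0,0,0]},{"gripper":0,"travel":[0,0,0],"twist":[0,0,0]}]'; done
python3 - <<'E'
from h import *
import cv2
w=bot.camera("wrist"); cv2.imwrite("pics/w6.png",cv2.resize(w[180:300,200:360],(640,480))[:,:,::-1])
E
```

```text
time: 6.55
ee_pos: [0.5718, 0.1634, 0.1374]
tcp_rot: [-180.0, -0.0, 163.2]
wrist_force: [-0.9, 0.5, 0.1]
opening: -0.0002
grasp_force: 0.0
time: 6.92
ee_pos: [0.5719, 0.1634, 0.1357]
tcp_rot: [180.0, 0.0, 163.2]
wrist_force: [-0.5, 0.1, 1.8]
opening: -0.0002
grasp_force: 1.1
```

Contact has started at a TCP reading of 0.136. I'll press the remaining 5 mm.

```bash
python3 -m crank '[{"gripper":0,"travel":[0,0,1],"twist":[0,0,0]},{"gripper":0,"travel":[0,0,1],"twist":[0,0,0]},{"gripper":0,"travel":[0,0,0],"twist":[0,0,0]}]';python3 -m crank '[{"gripper":0,"travel":[0,0,1],"twist":[0,0,0]},{"gripper":0,"travel":[0,0,1],"twist":[0,0,0]},{"gripper":0,"travel":[0,0,0],"twist":[0,0,0]}]';python3 -m crank '[{"gripper":0,"travel":[0,0,1],"twist":[0,0,0]},{"gripper":0,"travel":[0,0,1],"twist":[0,0,0]},{"gripper":0,"travel":[0,0,0],"twist":[0,0,0]}]'
```

```text
time: 7.35
ee_pos: [0.5719, 0.1634, 0.1336]
tcp_rot: [180.0, 0.0, 163.2]
wrist_force: [-1.1, -0.5, 3.7]
opening: -0.0002
grasp_force: 2.0
time: 7.72
ee_pos: [0.5719, 0.1634, 0.1316]
tcp_rot: [180.0, 0.0, 163.2]
wrist_force: [-0.4, -0.9, 4.5]
opening: 0.0002
grasp_force: 2.7
time: 8.1
ee_pos: [0.572, 0.1635, 0.1312]
tcp_rot: [179.9, 0.1, 163.2]
wrist_force: [-4.9, -0.9, 15.0]
opening: 0.0001
grasp_force: 7.1
```

The cap has bottomed out: the reading stays near 0.131 while the force jumps to 15 N. Fingertips are therefore about 24 mm above the reported TCP z, and I'll use that as a z correction. Now I'll let the cap up.

```bash
python3 -m crank '[{"gripper":0,"travel":[0,0,-10],"twist":[0,0,0]},{"gripper":0,"travel":[0,0,-25],"twist":[0,0,0]},{"gripper":0,"travel":[0,0,-20],"twist":[0,0,0]},{"gripper":0,"travel":[0,0,0],"twist":[0,0,0]}]'
python3 - <<'E'
from h import *
from scipy.spatial.transform import Rotation as R
o=bot.get_obs(); M=R.from_euler('xyz',o['tcp_rot'],degrees=True).as_matrix()
c=bot.calibration("wrist"); c['camera_from_world']=np.load("w1.npy")
for p in (atz(c,285,210,.1362),atz(c,60,270,.1302)): print(p, 1000*M.T@(p-o['ee_pos']))
E
```

```text
time: 8.6
ee_pos: [0.5724, 0.1636, 0.1854]
tcp_rot: [179.9, 0.1, 163.2]
wrist_force: [0.4, -0.1, -0.5]
opening: -0.0
grasp_force: 0.0
[0.57816206 0.16034679 0.1362    ] [-6.36632771 -1.44843048 49.24605207]
[ 0.57567362 -0.03217962  0.1302    ] [ -59.73768202 -186.44937081   55.14188583]
```

```bash
python3 -m crank '[{"gripper":85,"travel":[-10,-34,0],"twist":[0,0,0]},{"gripper":85,"travel":[-12,-45,0],"twist":[0,0,0]},{"gripper":85,"travel":[-12,-45,0],"twist":[0,0,0]},{"gripper":85,"travel":[-8,-30,0],"twist":[0,0,0]},{"gripper":85,"travel":[-4,-16,0],"twist":[0,0,0]},{"gripper":85,"travel":[0,0,0],"twist":[0,0,0]},{"gripper":85,"travel":[0,0,0],"twist":[0,0,0]}]' 60
python3 - <<'E'
from h import *
import cv2
o=bot.get_obs(); c=bot.calibration("wrist"); w=bot.camera("wrist"); cv2.imwrite("pics/w7.png",w[:,:,::-1])
np.save("w7.npy",c['camera_from_world']); print(o['ee_pos'],o['q'])
for p in ([.568,-.0117,.154],[.567,-.0135,.154],[.5675,-.0125,.08]): print(proj(c,p))
print(proj(c,o['ee_pos']))
E
```

```text
time: 9.48
ee_pos: [0.5666, -0.0117, 0.1841]
tcp_rot: [180.0, -0.0, 163.2]
wrist_force: [0.6, 1.1, -0.3]
opening: 0.0849
grasp_force: 0.0
[ 0.56663721 -0.01169006  0.18410938] [-1.19143092e+00  6.89258147e+00  9.55338975e+00  9.26889436e+01
  1.75335629e-02  1.56000062e+01]
(np.float64(280.16223012315595), np.float64(230.7656993463859))
(np.float64(276.84818381198045), np.float64(230.0941498765035))
(np.float64(278.57693395390294), np.float64(197.06533298015702))
(np.float64(279.7237642117524), np.float64(249.5236659553276))
```

View pics/w7.png

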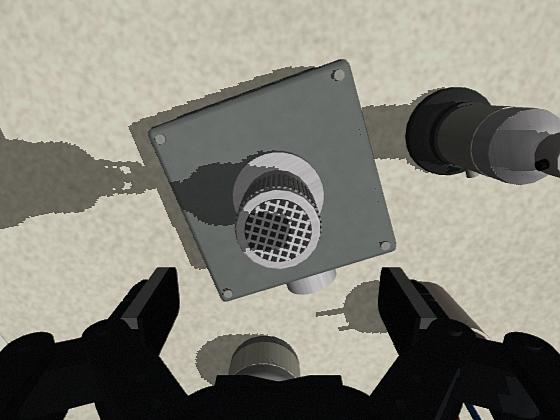

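The collar top is at (278.5,229.5), which matches the prediction for (0.5675,-0.0125), and it is centred between the open fingers. I'll descend and grip.

```bash
python3 -m crank '[{"gripper":85,"travel":[-1,-0.5,15],"twist":[0,0,0]},{"gripper":85,"travel":[0,0,25],"twist":[0,0,0]},{"gripper":85,"travel":[0,0,20],"twist":[0,0,0]},{"gripper":85,"travel":[0,0,12],"twist":[0,0,0]},{"gripper":85,"travel":[0,0,10],"twist":[0,0,0]},{"gripper":85,"travel":[0,0,9],"twist":[0,0,0]},{"gripper":85,"travel":[0,0,0],"twist":[0,0,0]}]' 40;  python3 -m crank '[{"gripper":40,"travel":[0,0,0],"twist":[0,0,0]},{"gripper":40,"travel":[0,0,0],"twist":[0,0,0]},{"gripper":40,"travel":[0,0,0],"twist":[0,0,0]},{"gripper":40,"travel":[0,0,0],"twist":[0,0,0]},{"gripper":40,"travel":[0,0,0],"twist":[0,0,0]},{"gripper":40,"travel":[0,0,0],"twist":[0,0,0]}]' 40
```

```text
time: 10.4
ee_pos: [0.5672, -0.0134, 0.093]
tcp_rot: [-180.0, -0.0, 163.2]
wrist_force: [0.7, -0.5, -0.3]
opening: 0.085
grasp_force: 0.0
time: 11.15
ee_pos: [0.5678, -0.0135, 0.0942]
tcp_rot: [180.0, 0.1, 163.2]
wrist_force: [-0.8, -1.0, 5.8]
opening: 0.0535
grasp_force: 41.5
```

Gripped at 53.5 mm. Now I'll turn counter-clockwise from above (tool z negative) with a slight downward bias.

```bash
python3 -m crank '[{"gripper":40,"travel":[0,0,0.5],"twist":[0,0,-0.05]},{"gripper":40,"travel":[0,0,0],"twist":[0,0,-0.07]},{"gripper":40,"travel":[0,0,0],"twist":[0,0,-0.07]},{"gripper":40,"travel":[0,0,0],"twist":[0,0,-0.07]},{"gripper":40,"travel":[0,0,0],"twist":[0,0,-0.04]},{"gripper":40,"travel":[0,0,0],"twist":[0,0,0]}]' 60; python3 - <<'E'
from h import *
o=bot.get_obs(); print(o['ee_pos'],o['torque'])
E
```

```text
time: 11.9
ee_pos: [0.568, -0.0135, 0.0942]
tcp_rot: [-180.0, 0.1, -179.6]
wrist_force: [-0.7, -0.7, 8.5]
opening: 0.0527
grasp_force: 60.9
[ 0.56803616 -0.01349912  0.09424228] [-0.0785228   0.19498791  0.0169999 ]
```

```bash
cat > o.py <<'E'
from h import *
o=bot.get_obs(); print('  TORQUE',o['torque'].round(3),'z',o['ee_pos'][2].round(4),'q6',o['q'][5].round(1))
E
R='x'
python3 -m crank '[{"gripper":40,"travel":[0,0,0.2],"twist":[0,0,-0.05]},{"gripper":40,"travel":[0,0,0],"twist":[0,0,-0.05]},{"gripper":40,"travel":[0,0,0],"twist":[0,0,-0.05]},{"gripper":40,"travel":[0,0,0],"twist":[0,0,0]}]' | grep -E "rot|wrist"; python3 o.py
python3 -m crank '[{"gripper":40,"travel":[0,0,0.2],"twist":[0,0,-0.05]},{"gripper":40,"travel":[0,0,0],"twist":[0,0,-0.05]},{"gripper":40,"travel":[0,0,0],"twist":[0,0,0]}]' | grep -E "rot|wrist"; python3 o.py
python3 -m crank '[{"gripper":40,"travel":[0,0,0.2],"twist":[0,0,-0.05]},{"gripper":40,"travel":[0,0,0],"twist":[0,0,-0.05]},{"gripper":40,"travel":[0,0,0],"twist":[0,0,0]}]' | grep -E "rot|wrist"; python3 o.py
```

```text
tcp_rot: [-180.0, 0.1, -171.0]
wrist_force: [-1.4, -1.1, 8.9]
  TORQUE [-0.154  0.103  0.123] z 0.0942 q6 -10.3
tcp_rot: [-179.9, 0.2, -165.3]
wrist_force: [-0.9, -1.7, 11.6]
  TORQUE [-0.16   0.12   0.092] z 0.0942 q6 -16.1
tcp_rot: [-179.9, 0.2, -159.5]
wrist_force: [-0.6, -0.5, 10.9]
  TORQUE [-0.082  0.065  0.148] z 0.0942 q6 -21.8
```

```bash

python3 -m crank '[{"gripper":40,"travel":[0,0,0],"twist":[0,0,-0.05]},{"gripper":40,"travel":[0,0,0],"twist":[0,0,-0.05]},{"gripper":40,"travel":[0,0,0],"twist":[0,0,0]}]' | grep -E "rot|wrist"; python3 o.py
python3 -m crank '[{"gripper":40,"travel":[0,0,0],"twist":[0,0,-0.05]},{"gripper":40,"travel":[0,0,0],"twist":[0,0,-0.05]},{"gripper":40,"travel":[0,0,0],"twist":[0,0,0]}]' | grep -E "rot|wrist"; python3 o.py
python3 -m crank '[{"gripper":40,"travel":[0,0,0],"twist":[0,0,-0.05]},{"gripper":40,"travel":[0,0,0],"twist":[0,0,-0.05]},{"gripper":40,"travel":[0,0,0],"twist":[0,0,0]}]' | grep -E "rot|wrist"; python3 o.py
```

```text
tcp_rot: [-179.9, 0.2, -153.8]
wrist_force: [-0.0, -0.1, 10.7]
  TORQUE [-0.08   0.051  0.161] z 0.0941 q6 -27.5
tcp_rot: [-179.9, 0.2, -148.1]
wrist_force: [-0.3, 0.1, 9.7]
  TORQUE [-0.004  0.048  0.147] z 0.0942 q6 -33.3
tcp_rot: [-179.9, 0.1, -142.4]
wrist_force: [-0.4, -1.0, 11.4]
  TORQUE [-0.115 -0.064  0.117] z 0.0941 q6 -39.0
```

```bash

python3 -m crank '[{"gripper":40,"travel":[0,0,0],"twist":[0,0,-0.05]},{"gripper":40,"travel":[0,0,0],"twist":[0,0,-0.05]},{"gripper":40,"travel":[0,0,0],"twist":[0,0,0]}]' | grep -E "rot|wrist"; python3 o.py
python3 -m crank '[{"gripper":40,"travel":[0,0,0],"twist":[0,0,-0.05]},{"gripper":40,"travel":[0,0,0],"twist":[0,0,-0.05]},{"gripper":40,"travel":[0,0,0],"twist":[0,0,0]}]' | grep -E "rot|wrist"; python3 o.py
```

```text
tcp_rot: [-179.9, 0.1, -136.6]
wrist_force: [1.0, -0.7, 7.4]
  TORQUE [ 0.049 -0.199  0.128] z 0.0937 q6 -44.7
tcp_rot: [180.0, 0.1, -130.9]
wrist_force: [1.9, 2.2, 1.2]
  TORQUE [ 0.448 -0.457  0.048] z 0.0924 q6 -50.4
```

The force fell away and z dipped, so the keyways are aligned. I'll lower now.

```bash

python3 -m crank '[{"gripper":40,"travel":[0,0,1],"twist":[0,0,0]},{"gripper":40,"travel":[0,0,1],"twist":[0,0,0]},{"gripper":40,"travel":[0,0,1],"twist":[0,0,0]},{"gripper":40,"travel":[0,0,0],"twist":[0,0,0]}]' | grep -E "pos|wrist"; python3 o.py
```

```text
ee_pos: [0.5679, -0.0129, 0.0903]
wrist_force: [0.8, 3.8, 6.9]
  TORQUE [ 0.872 -0.132  0.398] z 0.0903 q6 -50.4
```

```bash

python3 -m crank '[{"gripper":40,"travel":[0,0,0],"twist":[0,0,0.03]},{"gripper":40,"travel":[0,0,0],"twist":[0,0,0]}]' | grep -E "pos|wrist"; python3 o.py
python3 -m crank '[{"gripper":40,"travel":[0,0,1],"twist":[0,0,0]},{"gripper":40,"travel":[0,0,1],"twist":[0,0,0]},{"gripper":40,"travel":[0,0,0],"twist":[0,0,0]}]' | grep -E "pos|wrist"; python3 o.py
```

```text
ee_pos: [0.5679, -0.0128, 0.0903]
wrist_force: [0.0, 3.3, 7.6]
  TORQUE [ 0.776 -0.143  1.136] z 0.0903 q6 -48.7
ee_pos: [0.5681, -0.0128, 0.0901]
wrist_force: [-3.8, 3.7, 20.1]
  TORQUE [0.856 0.906 1.183] z 0.0901 q6 -48.7
```

The torque rose, so that was the wrong way. I'll ease the push and turn a little further counter-clockwise.

```bash

python3 -m crank '[{"gripper":40,"travel":[0,0,-1],"twist":[0,0,-0.03]},{"gripper":40,"travel":[0,0,0],"twist":[0,0,-0.03]},{"gripper":40,"travel":[0,0,0],"twist":[0,0,0]}]' | grep -E "pos|wrist"; python3 o.py
python3 -m crank '[{"gripper":40,"travel":[0,0,0],"twist":[0,0,-0.03]},{"gripper":40,"travel":[0,0,0],"twist":[0,0,0]}]' | grep -E "pos|wrist"; python3 o.py
```

```text
ee_pos: [0.5674, -0.0131, 0.088]
wrist_force: [0.9, 4.8, 0.5]
  TORQUE [ 0.97  -0.506  0.084] z 0.088 q6 -52.1
ee_pos: [0.5673, -0.0134, 0.0879]
wrist_force: [2.3, 3.3, -1.9]
  TORQUE [ 0.664 -0.514  0.056] z 0.0879 q6 -53.9
```

The collar is free again, 6 mm down. I'll push on against the spring.

```bash

python3 -m crank '[{"gripper":40,"travel":[0,0,1],"twist":[0,0,0]},{"gripper":40,"travel":[0,0,1],"twist":[0,0,0]},{"gripper":40,"travel":[0,0,1],"twist":[0,0,0]},{"gripper":40,"travel":[0,0,0],"twist":[0,0,0]}]' 90 | grep -E "pos|wrist"; python3 o.py
python3 -m crank '[{"gripper":40,"travel":[0,0,1],"twist":[0,0,0]},{"gripper":40,"travel":[0,0,1],"twist":[0,0,0]},{"gripper":40,"travel":[0,0,0],"twist":[0,0,0]}]' | grep -E "pos|wrist|open|grasp"; python3 o.py
```

```text
ee_pos: [0.5674, -0.0133, 0.0855]
wrist_force: [0.4, 5.1, 3.2]
  TORQUE [ 0.919 -0.073  0.008] z 0.0855 q6 -53.8
ee_pos: [0.5675, -0.0133, 0.0836]
wrist_force: [-0.9, 4.9, 6.0]
opening: 0.0521
grasp_force: 93.5
  TORQUE [0.983 0.033 0.065] z 0.0836 q6 -53.8
```

```bash

python3 -m crank '[{"gripper":40,"travel":[0,0,1],"twist":[0,0,0]},{"gripper":40,"travel":[0,0,1],"twist":[0,0,0]},{"gripper":40,"travel":[0,0,0],"twist":[0,0,0]}]' | grep -E "pos|wrist"; python3 o.py
python3 -m crank '[{"gripper":40,"travel":[0,0,1],"twist":[0,0,0]},{"gripper":40,"travel":[0,0,1],"twist":[0,0,0]},{"gripper":40,"travel":[0,0,0],"twist":[0,0,0]}]' | grep -E "pos|wrist|rot"; python3 o.py
```

```text
ee_pos: [0.5675, -0.0133, 0.0818]
wrist_force: [-1.1, 5.1, 7.0]
  TORQUE [0.997 0.095 0.005] z 0.0818 q6 -53.8
ee_pos: [0.5676, -0.0132, 0.0808]
tcp_rot: [-180.0, 0.1, -127.5]
wrist_force: [-3.8, 5.6, 12.9]
  TORQUE [1.038 0.633 0.069] z 0.0808 q6 -53.8
```

```bash

python3 -m crank '[{"gripper":40,"travel":[0,0,1],"twist":[0,0,0]},{"gripper":40,"travel":[0,0,0],"twist":[0,0,0]},{"gripper":40,"travel":[0,0,0],"twist":[0,0,0]}]'; python3 o.py
python3 - <<'E'
from h import *
import cv2
im=[bot.camera(n) for n in("scene","side")]
t=[cv2.resize(im[0][165:245,250:350],(400,320)),cv2.resize(im[1][165:245,190:290],(400,320))]
cv2.imwrite("pics/f.png",np.hstack(t)[:,:,::-1])
E
```

```text
time: 18.77
ee_pos: [0.5676, -0.0132, 0.0807]
tcp_rot: [-179.9, 0.1, -127.5]
wrist_force: [-7.4, 6.9, 19.1]
opening: 0.052
grasp_force: 95.4
  TORQUE [ 1.089  1.261 -0.005] z 0.0807 q6 -53.8
```

View pics/f.png

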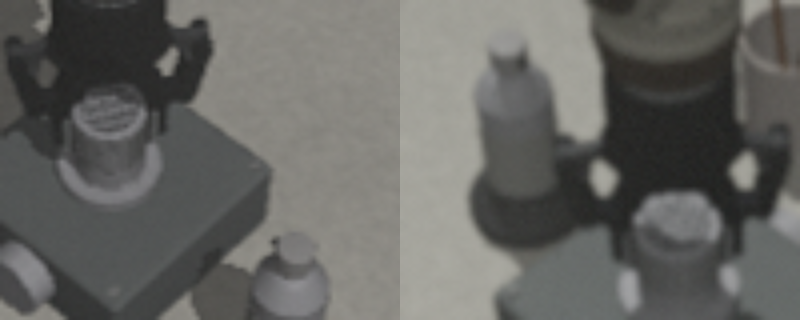

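The collar top sits about 3.5 px lower than at the start, which fits the full 14 mm drop. It meets a hard stop with 19 N of push, and the cap is back up. I'll hand in.

```bash
python3 -c "
from workcell import bot
print(bot.job_done())"
```

```text
the job is handed in; nothing more can be done
None
```

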